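Set the six-station turret stop of a drill jig and seat the bar against it

TASK

Set up the drill jig for its fourth length: step the turret stop round click by click until its fourth screw, counting up from the shortest, stands at the bottom in line with the bar and the turret rests in its click. Then slide the bar along its channel until its end is fully home against that screw, press it there gently but firmly for a moment, and let go, leaving it touching. Do not force the turret or ram the screw, keep the bar down in its channel, and leave the other things on the bench where they are.

Things in the scene. Friction and masses are not known exactly. Their poses are not given: they have to be found in the camera images.
- jig: Bench drill jig, screwed down: grey base 100 wide (x) x 400 long (y) x 14 mm, yaw up to 0.3 rad. Origin: centre of the underside; y runs along the bar's channel to the turret at the +y end. In its frame (mm): steel bed top z 28, y -190 to 62; guide rails, tops z 33, inner faces x +-11.5, outer x +-23. Turret bracket y 165 to 181, top z 94; spring housing x 10 to 73, y 155 to 195, z 53 to 79.
- bush (a point): Top of the drill bush, on the middle of the dark bridge that straddles the bar. In the jig's frame: x 0, y 30, z 73 mm. The bridge covers y 15 to 45 mm, x +-41 mm; underside z 51 mm (3 mm above the bar), top z 67 mm.
- turret_axis (a point): Centre of the turret disc, on its axis, half-way through its thickness: x 0, y 135, z 66 mm in the jig's frame. The axis is parallel to the jig's y.
- turret_head: The turret: an upright dark steel disc 22 mm thick, core radius 35 mm, with six finger lobes on the rim (cylinders of radius 6 mm along the axis, centres 43 mm from it, tips 49 mm; valleys 14 mm deep). In every click one lobe is at the very top, valleys 30 degrees to either side. It turns either way without end. Origin: on the axis at the front face (the side of the bar); turns with the disc.
- turret_index (a joint): Turret angle (rad) about the jig's +y: growing, the top moves to the jig's +x. 0 or a full turn = fourth screw at the bottom; a click is 1.047: +1.047 fifth, 2.094 sixth, 3.14 first, 4.19 second, 5.24 third. A spring plunger holds each click: about 6 N at a lobe moves it out; past half-way (0.52) it snaps into the next. Starts in any click but the fourth, rarely balanced between two.
- screw4_seat (a point): Where the fourth screw leaves the disc's front face. Six steel stop screws, 8 mm thick, stick out of that face towards the bar, 28 mm from the axis, one below each lobe: 12, 20, 28, about 36, 44, 52 mm long in this order round the disc, first to sixth. The fourth is adjustable, 32 to 40 mm: its true length is not measured and must be felt. A screw at the bottom (jig x 0, z 38 mm) is in line with the bar.
- bar: Slotted aluminium bar, 20 x 20 mm, 180 mm long along its y, 0.1 to 0.2 kg, loose in the jig's channel under the bridge with 1.5 mm of play each side; 15 mm of its height stand clear of the guide rails. It starts 29 to 72 mm short of the fourth screw's place. Origin: centre of the underside; y along it towards the turret.
- bar_end (a point): Centre of the bar's front end face, the one that faces the turret: 90 mm along y and 10 mm up from the bar's origin.
- screwdriver: Screwdriver lying on the bench, about 200 mm long. Bystander.
- oil_bottle: Small closed white oil bottle, 48 mm across, 115 mm tall, standing. Bystander.
- parts_bin: Open blue parts bin, 110 x 170 x 55 mm. Bystander.
- offcut: Short offcut of the same profile, 20 x 20 x 75 mm, lying on the bench. Bystander.
Things that resemble listed ones, but are neither listed nor needed, are in the scene too. Several things have the shape of the bar; the one meant has the colours described above.

How it is judged:
By the outcome, as a careful person would: the job done as asked, in the order asked, and still so for the second after the job is handed in, with the robot touching nothing.
It also fails if it takes over 72 s, if anything falls off the work surface, if the arm or the gripper's body presses on something with over 40 N, if the wrist force passes 120 N, or if a joint passes its speed limit or range.

ROBOT

A 6-joint arm with a two-finger parallel gripper is mounted at the origin on the work surface. World frame = base frame: x ahead of the robot, y to its left, z up, the work surface at z = 0. Lengths are in m, angles in rad, forces in N, time in s.
With the tool pointing down it reaches from about 0.35 to 0.725 m from the base axis. Payload 6 kg.
Tool frame: the origin (TCP) lies at the very end of the fingers, on their centre line; the grasp point (between the pads) lies env.grasp_offset behind it (env.grasp_offset is the distance from the TCP to the grasp point, in m); z points along the fingers, y is the line along which they close (so a half turn about z gives the same grasp; the last joint's range is limited). The gripper opens to 85 mm and grips with 20 to 120 N. Pads are 22 mm wide; open, the fingers measure 114 mm over their backs; the gripper's body (76 mm by 85 mm) begins 54 mm behind the grasp point. The pads swing forward as they close: fully open they stand 13 mm farther back than shut.
Start: joints at [-0.85, 0.04, 0.085, 0, -1.615, -0.334], TCP at [0.226, -0.556, 0.231] pointing down, gripper open.
Joint ranges: [-2.56, 2.56], [-1.29, 2.01], [-1.08, 1.49], [-3.29, 1.98], [-2.81, -0.18], [-2.99, 2.99]. Speed limits (rad/s): [2.57, 2.57, 3.01, 3.14, 3.14, 3.14].

INTERFACE

Orientations are given as a 3x3 rotation matrix whose columns are the frame's x, y, z axes.
In Python, from rig import readout, snapshot, calibration, close_job, finder, env gives the robot as it stands. The module is installed in compiled form; this text tells all that it offers.
- The arm moves only by the tool drive_tool, never from a script. Its argument "motion" is one flat list of numbers, 7 for each row, row after row: the shift along the tool's x, y, z in mm, then the turn, a rotation vector about the tool's x, y, z in rad, then the finger opening in mm, from 0 to 85.4. A call has 1 to 10 rows; each row is the pose to reach, as a shift and turn from the pose commanded when the call began, along the tool's axes at that moment; what a row does not reach only later rows make up. A row lasts 1/12 s, in which the tool goes at most 41.7 mm and 7.16 degrees, less where a joint would pass 70% of its speed; a pose out of reach is approached as far as the arm can. A call with a gripper value outside its range is refused whole. The fingers move at their own pace and stop on an object; the grip force is fixed at half the most. Time passes only in rows, so rows that repeat a pose let the fingers close. It gives the time, the measured TCP pose, the force, the opening and the grip force at its end, in the units of the state.
- readout.state(): the state, without advancing time (a new reading comes with each control period).
- snapshot(name): name is "side" or "top"; returns the picture (400x640x3 uint8, blue, green, red); there is no depth.
- calibration(name): a dict with "fx", "fy", "cx", "cy" (pixels), "D" ([k1, k2, p1, p2, k3] as OpenCV has them; the pictures are not rectified), "rvec" (rotation vector, rad) and "tvec" (3), from world to camera coordinates, as OpenCV has them. Camera axes: x right, y down, z forward; pixel columns grow to the right and rows downward; lengths in m; the calibration is good to about 2 mm. A picture is of the moment at which its call begins. calibration takes no time and is no camera call.
- close_job(): hands the job in; it is judged then, once.
Trained networks look in the newest picture that a camera, given by its name, has taken for a name from the list of things; names that differ only in an ending like _2 or _b are one class to them, and where a whole thing is asked for, a point or a joint stands for the part that bears it (a point fixed in the world has none). Each returns a list of dicts, best first, with "confidence" (0 to 1); they miss things now and then, are a little off and sometimes report something else, mostly with a low value. They report only what shows in the picture. A call takes as long as a camera call. They do not tell look-alikes from the thing itself.
- finder.silhouettes(target, camera): "region" (400x640 bool, what is visible of it) and "point" ([column, row] in pixels, amid what is visible of it).
- finder.place_of(target, camera): "point" ([column, row] in pixels: a listed point, or the origin of a listed thing).
The state is a dict: "time_s": time; "q": joint angles; "qd": joint speeds; "effort": joint torques, N m; "position": TCP position; "tcp_rot": TCP orientation; "ft_force": force on the tool from outside, world axes, zero at the start; "torque": the same for the moment, N m; "finger_gap": opening from 0.0 (shut) to 1.0 (fully open); "grip_force": force on a finger pad.
Only numpy, scipy, OpenCV 4.12 (cv2) and the standard library are available. Lean on these libraries where they do the work, as an engineer would, in place of code of your own. Each camera call takes 0.05 s, during which the arm holds its last target. There are 200 camera calls.

## Working session

There is one attempt and no reset: what is moved stays moved. The work goes in short steps, Python scripts to look and compute and a tool call to move; the robot and the scene stay as the last step left them, time stands still between calls to the robot, and variables do not carry over. Pictures are saved under pics/ and viewed, at most 10 in all, crops included, and the job is handed in when it is done.

Besides the shell and the picture viewer there is one more tool, called after ">>>" as name(argument=value, ...), one argument or row to a line, values as JSON. drive_tool: Moves the arm, as the interface text tells. Its arguments: {"type":"object","properties":{"motion":{"type":"array","items":{"type":"number"}}},"required":["motion"]}

```bash
mkdir -p pics
cat > h.py <<'E'
import numpy as np, cv2
from rig import readout, snapshot, calibration, close_job, finder, env
def cam(n):
    c=calibration(n); K=np.array([[c['fx'],0,c['cx']],[0,c['fy'],c['cy']],[0,0,1.]])
    return K,np.array(c['D'],float),np.array(c['rvec'],float),np.array(c['tvec'],float)
def ray(n,p):
    K,D,r,t=cam(n); R=cv2.Rodrigues(r)[0]
    u=cv2.undistortPoints(np.array([[p]],float),K,D)[0,0]
    d=R.T@np.array([u[0],u[1],1]); return -R.T@t.ravel(),d/np.linalg.norm(d)
def onz(n,p,z):
    o,d=ray(n,p); return o+d*(z-o[2])/d[2]
def tri(p,q,a='side',b='top'):
    o1,d1=ray(a,p);o2,d2=ray(b,q)
    s=np.linalg.lstsq(np.c_[d1,-d2],o2-o1,rcond=None)[0]
    A=o1+s[0]*d1;B=o2+s[1]*d2; return (A+B)/2,np.linalg.norm(A-B)
def proj(n,P):
    K,D,r,t=cam(n); return cv2.projectPoints(np.atleast_2d(np.array(P,float)),r,t,K,D)[0][:,0]
E
python3 - <<'E'
from h import *
for n in('side','top'):
    cv2.imwrite(f'pics/{n}0.png',snapshot(n))
    K,D,r,t=cam(n);print(n,'cam at',-cv2.Rodrigues(r)[0].T@t.ravel(),K[0,0])
    for k in('bush','turret_axis','turret_head','screw4_seat','bar','bar_end','jig'):
        print(n,k,[(np.round(d['point'],1).tolist(),round(d['confidence'],2)) for d in finder.place_of(k,n)][:3])
print(readout.state(),env.grasp_offset)
E
```

```text
side cam at [0.33017021 0.97986965 0.84955916] 503.148021086713
side bush [([337.5, 190.1], 0.64), ([324.7, 220.5], 0.37)]
side turret_axis [([332.6, 221.0], 0.64)]
side turret_head [([334.5, 215.2], 0.89), ([341.0, 207.6], 0.36)]
side screw4_seat [([324.0, 220.1], 0.71)]
side bar [([414.5, 169.6], 0.84), ([417.1, 284.4], 0.69), ([260.6, 153.3], 0.64)]
side bar_end [([385.7, 175.9], 0.88), ([379.9, 272.4], 0.84), ([215.5, 256.3], 0.63)]
side jig [([341.2, 203.6], 0.78), ([337.6, 122.9], 0.47)]
top cam at [ 0.33596916 -0.02083191  1.40631263] 498.91012600587106
top bush [([320.5, 207.4], 0.87), ([277.8, 208.3], 0.41), ([282.5, 211.8], 0.26)]
top turret_axis [([278.3, 211.6], 0.76)]
top turret_head [([283.6, 210.5], 0.89)]
top screw4_seat [([282.2, 204.2], 0.86)]
top bar [([240.2, 290.7], 0.86), ([393.8, 280.1], 0.85), ([387.5, 118.8], 0.73)]
top bar_end [([362.7, 120.9], 0.93), ([244.5, 254.9], 0.85), ([319.5, 210.3], 0.8)]
top jig [([328.0, 211.3], 0.94)]
{'time_s': 0.8, 'q': array([-8.50296482e-01,  4.01456122e-02,  8.48124716e-02, -3.98373444e-05,
       -1.61551665e+00, -3.33663458e-01]), 'qd': array([ 0.00220043, -0.00125322, -0.00079867, -0.00175815,  0.00115337,
        0.0007117 ]), 'effort': array([ 4.02178066e-04, -3.67888963e+01,  3.47421741e+01,  6.93259433e+00,
       -9.14169432e-04, -5.50443957e-06]), 'position': array([ 0.22635145, -0.55563187,  0.23129109]), 'tcp_rot': array([[-9.26106527e-01, -3.77262111e-01, -5.36759921e-06],
       [-3.77262110e-01,  9.26106525e-01,  6.64349351e-05],
       [-2.00924152e-05,  6.35508189e-05, -9.99999998e-01]]), 'ft_force': array([-0.67440603,  0.71110593, -0.50698585]), 'torque': array([-0.05718215, -0.03894419, -0.01997697]), 'grip_force': 0.0, 'finger_gap': 1.0016479448105042} 0.0187
```

View pics/side0.png

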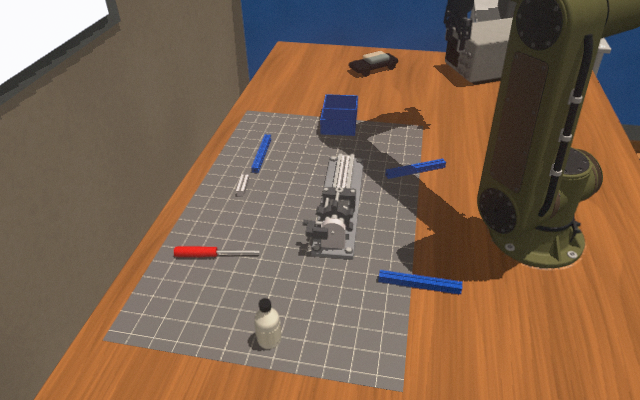

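View pics/top0.png

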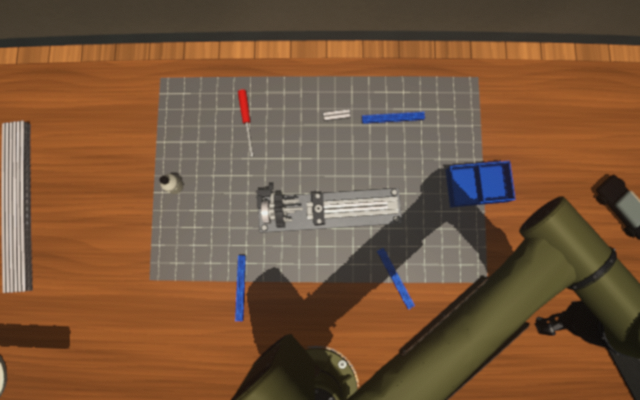

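Jig lies with its turret toward world +y (top: bush 320,207; turret 280,210), and the silver bar is in its channel. Next come close-up crops and a pose fit.

```bash
cat > fit.py <<'E'
from h import *
from scipy.optimize import least_squares
J={'bush':(0,30,73),'turret_axis':(0,135,66),'jig':(0,0,0),'turret_head':(0,124,66)}
def jw(th,P):
    P=np.atleast_2d(P)/1000.; c,s=np.cos(th[2]),np.sin(th[2])
    return P@np.array([[c,-s,0],[s,c,0],[0,0,1]]).T+[th[0],th[1],0]
E
python3 - <<'E'
from fit import *
obs=[]
for n in('side','top'):
    im=snapshot(n)
    x0,y0,x1,y1=(290,140,390,265) if n=='side' else (245,170,410,245)
    c=im[y0:y1,x0:x1]; s=4.7
    cv2.imwrite(f'pics/{n}1.png',cv2.resize(c,None,fx=s,fy=s,interpolation=cv2.INTER_CUBIC))
    for k in J:
        for d in finder.place_of(k,n)[:1]: obs.append((n,k,d['point'],d['confidence']))
    r=finder.silhouettes('jig',n)
    if r:
        m=r[0]['region'].astype(np.uint8); print(n,'sil',cv2.minAreaRect(cv2.findNonZero(m)),r[0]['confidence'])
f=lambda th:np.concatenate([(proj(n,jw(th,J[k]))[0]-p) for n,k,p,c in obs])
s=least_squares(f,[.4,0,0.],loss='soft_l1',x_scale=.01)
print(s.x); 
for o,e in zip(obs,f(s.x).reshape(-1,2)):print(o[0],o[1],np.round(o[2],1),e.round(1),round(o[3],2))
E
```

```text
side sil ((331.1112365722656, 204.5543975830078), (54.204769134521484, 104.9609146118164), 6.072456359863281) 0.78
top sil ((328.4692077636719, 205.39903259277344), (46.83589172363281, 143.88784790039062), 87.0643310546875) 0.58
[ 0.49373677 -0.03128424  0.06228358]
side bush [335.3 190. ] [ 2.8 -0.6] 0.68
side turret_axis [332.9 219.2] [ 0.5 -0.1] 0.71
side jig [342. 204.] [-2.9  0.3] 0.77
side turret_head [333.8 216.6] [ 0.1 -0.6] 0.86
top bush [315.4 205.9] [1.4 0.5] 0.9
top jig [328.7 208.9] [-1.  -0.1] 0.56
top turret_head [284.2 210.9] [-2.1 -2.2] 0.88
```

View pics/side1.png

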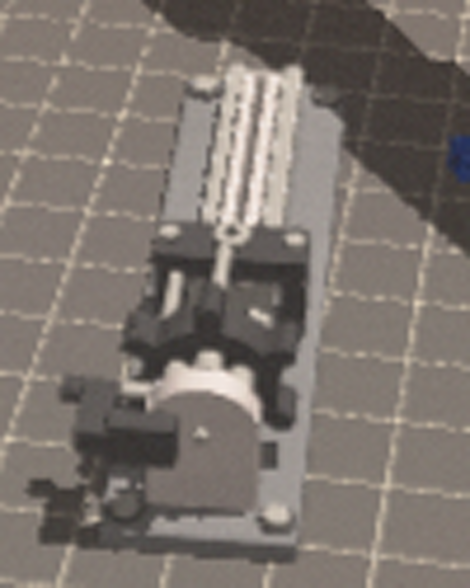

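View pics/top1.png

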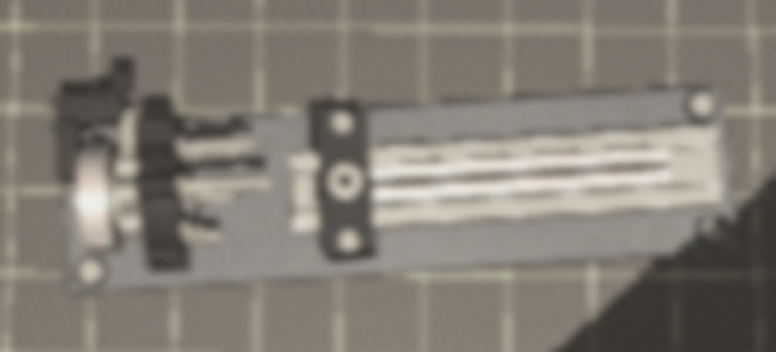

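Side: the top screw is the longest (tip at about full px 338,196), +x one shorter, −x one very short. That suggests the sixth is at the top, so the third is at the bottom. I'll refine the pose from visible corners and check with projected screw tips.

```bash
cat > fit2.py <<'E'
from fit import *
T=lambda u,v:(245+u/4.7,170+v/4.7); S=lambda u,v:(290+u/4.7,140+v/4.7)
O=[('top',(-50,200,14),T(68,290)),('top',(50,-200,14),T(716,87)),('top',(0,30,73),T(345,182)),('top',(-41,15,67),T(372,255)),('top',(41,45,67),T(310,102)),
('side',(-50,200,14),S(300,543)),('side',(0,30,73),S(232,232)),('side',(-50,-200,14),S(345,125)),('side',(41,45,67),S(150,258)),('side',(-41,45,67),S(307,260)),('side',(0,181,94),S(205,393))]
P=np.array([o[1] for o in O])
def f(th): return np.concatenate([proj(n,jw(th,p))[0]-q for n,p,q in O])
s=least_squares(f,[.4,0,0.],loss='soft_l1',x_scale=.01); th=s.x
E
python3 - <<'E'
from fit2 import *
print(th)
for o,e in zip(O,f(th).reshape(-1,2)):print(o[0],o[1],e.round(1))
np.save('th.npy',th)
L=dict(zip(range(1,7),(12,20,28,36,44,52)))
for n,(ox,oy) in(('side',(290,140)),('top',(245,170))):
  for b in range(1,7):
    r=[]
    for k,a in((1,60),(2,120),(3,180),(4,240)):   # from bottom towards +x
        s_=(b-1+k)%6+1; a=np.deg2rad(a)
        p=(28*np.sin(a),124-L[s_],66-28*np.cos(a)); q=(proj(n,jw(th,p))[0]-[ox,oy])*4.7
        r.append((s_,q.round().astype(int).tolist()))
    print(n,'bottom',b,r)
# bar end in crop top: left end ~ (293,190)
q=T(292,193); print('bar end', (onz('top',q,.048)))
w=onz('top',q,.048)-[th[0],th[1],0]; c,s_=np.cos(th[2]),np.sin(th[2]); print('jig frame',c*w[0]+s_*w[1],-s_*w[0]+c*w[1])
q=T(670,165);w=onz('top',q,.048)-[th[0],th[1],0];print('rear end',c*w[0]+s_*w[1],-s_*w[0]+c*w[1])
E
```

```text
[ 0.49028486 -0.03290866  0.06985104]
top (-50, 200, 14) [-1.3  0.1]
top (50, -200, 14) [ 0.5 -1.3]
top (0, 30, 73) [-1.  -0.9]
top (-41, 15, 67) [-0.2 -1.5]
top (41, 45, 67) [-0.1  1.7]
side (-50, 200, 14) [0.1 0.2]
side (0, 30, 73) [ 0.3 -0.2]
side (-50, -200, 14) [ 0.6 -8.5]
side (41, 45, 67) [ 0.8 -1.2]
side (-41, 45, 67) [0.2 0.5]
side (0, 181, 94) [-0.3 -0.7]
side bottom 1 [(2, [173, 348]), (3, [174, 296]), (4, [223, 268]), (5, [271, 283])]
side bottom 2 [(3, [174, 338]), (4, [176, 286]), (5, [224, 259]), (6, [272, 273])]
side bottom 3 [(4, [176, 328]), (5, [177, 277]), (6, [226, 249]), (1, [266, 323])]
side bottom 4 [(5, [178, 318]), (6, [179, 267]), (1, [218, 298]), (2, [267, 313])]
side bottom 5 [(6, [180, 308]), (1, [170, 316]), (2, [220, 288]), (3, [269, 303])]
side bottom 6 [(1, [171, 358]), (2, [172, 306]), (3, [221, 278]), (4, [270, 293])]
top bottom 1 [(2, [211, 149]), (3, [222, 142]), (4, [237, 180]), (5, [255, 224])]
top bottom 2 [(3, [225, 148]), (4, [236, 141]), (5, [251, 179]), (6, [269, 223])]
top bottom 3 [(4, [239, 147]), (5, [250, 140]), (6, [265, 178]), (1, [199, 228])]
top bottom 4 [(5, [252, 146]), (6, [264, 139]), (1, [194, 183]), (2, [213, 227])]
top bottom 5 [(6, [266, 145]), (1, [194, 143]), (2, [209, 182]), (3, [227, 226])]
top bottom 6 [(1, [198, 150]), (2, [208, 143]), (3, [223, 181]), (4, [241, 225])]
bar end [0.48187983 0.0253087  0.048     ]
jig frame -0.004321299636565238 0.05866201822634014
rear end -0.0024711066273955078 -0.16211065600479832
```

Third screw is confirmed at the bottom (projected tips match), so one click in +x is needed at the top. The bar front is at jig y≈18, its rear at about −162. Working out the first move: closed fingers hover above the valley left of the top lobe.

```bash
cat > mv.py <<'E'
import sys
from fit import *
th=np.load('th.npy'); s=readout.state(); R=s['tcp_rot'];p=s['position']
c,sn=np.cos(th[2]),np.sin(th[2]); Y=np.array([-sn,c,0]);X=np.array([c,sn,0])
w=p-[th[0],th[1],0]; print('t',s['time_s'],'TCP in jig mm',np.round([w@X*1e3,w@Y*1e3,p[2]*1e3],1),'F jig',np.round([s['ft_force']@X,s['ft_force']@Y,s['ft_force'][2]],1),'gap',s['finger_gap'])
for a in sys.argv[1:]:
    t=jw(th,np.array([float(v) for v in a.split(',')]))[0]; print(a,'shift mm',(R.T@(t-p)*1e3).round(1))
sg=1 if R[:,1]@Y>0 else -1
D=np.c_[-X*sg,Y*sg,[0,0,-1]]; print('turn',cv2.Rodrigues(R.T@D)[0].ravel().round(4),'jig X,Y in tool',(R.T@X).round(3),(R.T@Y).round(3))
E
python3 mv.py=-1 2>/dev/null; python3 mv.py " -22,135,160" " -22,135,104"
```

```text
t 1.4 TCP in jig mm [-299.8 -503.   231.3] F jig [-0.2 -0.2 -0.2] gap 0.9964965709559485
 -22,135,160 shift mm [-462.8  519.7   71.3]
 -22,135,104 shift mm [-462.8  519.7  127.3]
turn [ 0.    -0.     0.317] jig X,Y in tool [-0.95  -0.312 -0.   ] [-0.312  0.95   0.   ]
```

>>> drive_tool(
  motion=[-27, 30, 4, 0, 0, 0.03, 0, -54, 61, 8, 0, 0, 0.06, 0, -81, 91, 12, 0, 0, 0.1, 0, -109, 122, 17, 0, 0, 0.14, 0, -136, 153, 21, 0, 0, 0.18, 0, -163, 183, 25, 0, 0, 0.22, 0, -190, 214, 29, 0, 0, 0.25, 0, -217, 244, 33, 0, 0, 0.28, 0, -245, 275, 38, 0, 0, 0.3, 0, -272, 306, 42, 0, 0, 0.317, 0],
)

```text
time_s: 2.23
position: [0.3629, -0.1679, 0.1894]
tcp_rot: [[-0.998, -0.068, 0.001], [-0.068, 0.998, 0.0], [-0.001, 0.0, -1.0]]
ft_force: [1.5, 1.1, -0.6]
finger_gap: 0.002
grip_force: 0.0
```

```bash
python3 mv.py " -22,135,160"
```

```text
t 2.2333 TCP in jig mm [-136.5 -125.8  189.4] F jig [ 1.5  1.  -0.6] gap 0.0021169624980095477
 -22,135,160 shift mm [-114.1  260.9   29.5]
turn [ 0.0001  0.0014 -0.0014] jig X,Y in tool [-1.     0.001  0.001] [0.001 1.    0.   ]
```

Now tool x = −jig X and tool y = jig Y.

>>> drive_tool(
  motion=[-14, 33, 4, 0, 0, 0, 0, -28, 65, 7, 0, 0, 0, 0, -43, 98, 11, 0, 0, 0, 0, -57, 130, 15, 0, 0, 0, 0, -71, 163, 18, 0, 0, 0, 0, -86, 196, 22, 0, 0, 0, 0, -100, 228, 26, 0, 0, 0, 0, -112, 256, 29, 0, 0, 0, 0, -114, 261, 30, 0, 0, 0, 0, -114, 261, 30, 0, 0, 0, 0],
)

```text
time_s: 3.07
position: [0.4582, 0.1, 0.1585]
tcp_rot: [[-0.997, -0.072, -0.002], [-0.072, 0.997, -0.001], [0.002, -0.001, -1.0]]
ft_force: [0.2, 0.3, -0.3]
finger_gap: 0.001
grip_force: 0.0
```

```bash
python3 mv.py " -22,135,104"
python3 - <<'E'
from h import *
a=snapshot('side')[140:265,280:400]; b=snapshot('top')[165:250,230:350]
g=lambda x:cv2.resize(x,(400*1,int(400*x.shape[0]/x.shape[1])),interpolation=cv2.INTER_CUBIC)
a,b=g(a),g(b); h=max(a.shape[0],b.shape[0]); o=np.zeros((h,800,3),np.uint8); o[:a.shape[0],:400]=a;o[:b.shape[0],400:]=b
cv2.imwrite('pics/c2.png',o)
p=readout.state()['position'];print(p,proj('side',p),proj('top',p))
E
```

```text
t 3.0667 TCP in jig mm [-22.7 134.8 158.5] F jig [ 0.2  0.2 -0.3] gap 0.0007793140080856651
 -22,135,104 shift mm [-0.8  0.2 54.4]
turn [-0.0007 -0.0018  0.0024] jig X,Y in tool [-1.    -0.002 -0.002] [-0.002  1.    -0.001]
[0.45820652 0.09827122 0.15940407] [[345.72820882 187.58506128]] [[276.59999133 215.55279847]]
```

View pics/c2.png

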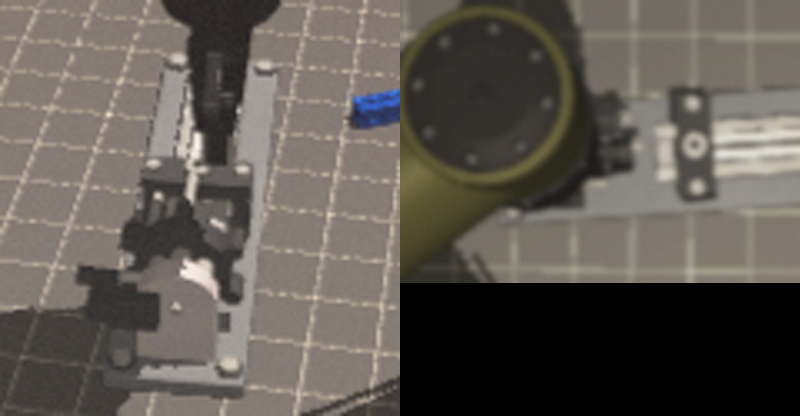

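The side picture shows the finger tips (about crop 212,160) hanging above the −x side of the turret, as projected. Descending into the valley.

>>> drive_tool(
  motion=[0, 0, 12, 0, 0, 0, 0, 0, 0, 24, 0, 0, 0, 0, 0, 0, 35, 0, 0, 0, 0, 0, 0, 40, 0, 0, 0, 0, 0, 0, 44, 0, 0, 0, 0, 0, 0, 48, 0, 0, 0, 0, 0, 0, 51, 0, 0, 0, 0, 0, 0, 54, 0, 0, 0, 0, 0, 0, 54, 0, 0, 0, 0],
)

```text
time_s: 3.92
position: [0.4582, 0.0986, 0.1048]
tcp_rot: [[-0.998, -0.07, -0.001], [-0.07, 0.998, -0.0], [0.001, -0.0, -1.0]]
ft_force: [-0.0, 0.9, 0.9]
finger_gap: 0.001
grip_force: 0.0
```

>>> drive_tool(
  motion=[-3, 0, 0, 0, 0, 0, 0, -6, 0, 0, 0, 0, 0, 0, -9, 0, 0, 0, 0, 0, 0, -12, 0, 0, 0, 0, 0, 0, -15, 0, 0, 0, 0, 0, 0, -18, 0, 0, 0, 0, 0, 0, -20, 0, 0, 0, 0, 0, 0, -20, 0, 0, 0, 0, 0, 0],
)

```text
time_s: 4.58
position: [0.4786, 0.1001, 0.1052]
tcp_rot: [[-0.998, -0.07, -0.0], [-0.07, 0.998, 0.0], [0.0, 0.0, -1.0]]
ft_force: [-1.6, -0.5, 1.5]
finger_gap: 0.003
grip_force: 1.0
```

>>> drive_tool(
  motion=[-2, 0, 0, 0, 0, 0, 0, -4, 0, 0, 0, 0, 0, 0, -6, 0, 0, 0, 0, 0, 0, -8, 0, 0, 0, 0, 0, 0, -8, 0, 0, 0, 0, 0, 0],
)

```text
time_s: 5.0
position: [0.487, 0.1006, 0.1055]
tcp_rot: [[-0.998, -0.07, 0.001], [-0.07, 0.998, 0.0], [-0.001, -0.0, -1.0]]
ft_force: [-0.9, 0.2, -0.8]
finger_gap: -0.001
grip_force: 0.0
```

>>> drive_tool(
  motion=[-3, 0, 0, 0, 0, 0, 0, -6, 0, 0, 0, 0, 0, 0, -9, 0, 0, 0, 0, 0, 0, -12, 0, 0, 0, 0, 0, 0, -14, 0, 0, 0, 0, 0, 0, -14, 0, 0, 0, 0, 0, 0],
)

```text
time_s: 5.5
position: [0.5006, 0.1016, 0.1052]
tcp_rot: [[-0.998, -0.07, -0.0], [-0.07, 0.998, -0.0], [0.0, -0.0, -1.0]]
ft_force: [-0.9, 0.1, -0.2]
finger_gap: -0.0
grip_force: 0.0
```

```bash
python3 mv.py
```

```text
t 5.5 TCP in jig mm [ 19.7 133.4 105.2] F jig [-0.9  0.2 -0.2] gap -0.00019920395563828794
turn [-0.0001 -0.0001 -0.0003] jig X,Y in tool [-1.  0. -0.] [ 0.  1. -0.]
```

>>> drive_tool(
  motion=[0, 0, -20, 0, 0, 0, 0, 0, 0, -45, 0, 0, 0, 0, 0, -35, -50, 0, 0, 0, 0, 3, -72, -50, 0, 0, 0, 0, 6, -109, -50, 0, 0, 0, 0, 9, -146, -50, 0, 0, 0, 0, 12, -183, -50, 0, 0, 0, 0, 15, -220, -50, 0, 0, 0, 0, 18, -257, -50, 0, 0, 0, 0, 20, -294, -50, 0, 0, 0, 0],
)

```text
time_s: 6.33
position: [0.5004, -0.1949, 0.1556]
tcp_rot: [[-0.998, -0.07, 0.001], [-0.07, 0.998, 0.0], [-0.001, -0.0, -1.0]]
ft_force: [1.8, 0.0, 0.3]
finger_gap: 0.002
grip_force: 0.0
```

>>> drive_tool(
  motion=[0, -30, 0, 0, 0, 0, 0, 0, -36, 0, 0, 0, 0, 0, 0, -36, 0, 0, 0, 0, 0],
)

```text
time_s: 6.58
position: [0.5029, -0.2308, 0.1548]
tcp_rot: [[-0.998, -0.066, -0.001], [-0.066, 0.998, 0.0], [0.001, 0.0, -1.0]]
ft_force: [-0.7, 0.1, -0.1]
finger_gap: 0.001
grip_force: 0.0
```

```bash
python3 mv.py
python3 - <<'E'
from h import *
a=snapshot('side')[140:265,280:400]; b=snapshot('top')[165:250,245:410]
for n in('side','top'):
  for k in('bar_end','bar'): print(n,k,[(np.round(d['point'],1).tolist(),round(d['confidence'],2)) for d in finder.place_of(k,n)][:4])
g=lambda x,w:cv2.resize(x,(w,int(w*x.shape[0]/x.shape[1])),interpolation=cv2.INTER_CUBIC)
a,b=g(a,350),g(b,450); h=max(a.shape[0],b.shape[0]); o=np.zeros((h,800,3),np.uint8); o[:a.shape[0],:350]=a;o[:b.shape[0],350:]=b
cv2.imwrite('pics/c3.png',o)
E
```

```text
t 6.5833 TCP in jig mm [  -1.3 -198.3  154.8] F jig [-0.7  0.1 -0.1] gap 0.0012569526927045445
turn [ 0.0001 -0.0011 -0.0034] jig X,Y in tool [-1.     0.003 -0.001] [0.003 1.    0.   ]
side bar_end [([387.8, 174.2], 0.89), ([337.4, 196.9], 0.62), ([253.4, 171.3], 0.58)]
side bar [([259.7, 154.4], 0.9), ([417.2, 168.7], 0.89), ([341.6, 179.1], 0.77), ([415.0, 286.1], 0.57)]
top bar_end [([242.5, 256.9], 0.93), ([384.0, 247.5], 0.78), ([362.5, 118.1], 0.59)]
top bar [([387.4, 122.8], 0.93), ([352.7, 205.9], 0.81), ([395.5, 278.7], 0.74), ([242.0, 286.4], 0.64)]
```

View pics/c3.png

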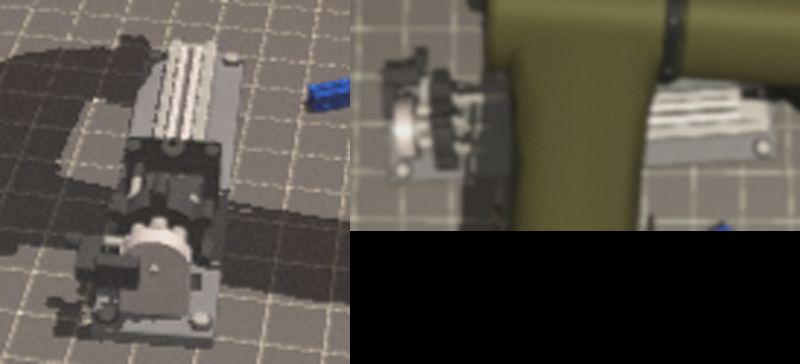

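The top centre screw no longer reaches the bridge and a long one stands on the +x side, which fits one click. I'll check with an enlarged, brightened crop with predicted tips.

Run:
```python
from fit import *
th=np.load('th.npy')
im=snapshot('side')[180:235,305:365]; im=cv2.convertScaleAbs(cv2.resize(im,None,fx=9,fy=9,interpolation=cv2.INTER_CUBIC),alpha=1.7,beta=15)
im=np.hstack([im[:, :],]); 
L=dict(zip(range(1,7),(12,20,28,36,44,52)))
for b,col in((3,(0,0,255)),(4,(0,255,0)),(5,(255,255,0))):
  for k in(1,2,3,4):
    s=(b-1+k)%6+1;a=np.deg2rad(60*k)
    q=(proj('side',jw(th,(28*np.sin(a),124-L[s],66-28*np.cos(a))))[0]-[305,180])*9
    cv2.circle(im,tuple(int(v) for v in q),4,col,1)
cv2.imwrite('pics/s4.png',im)
```

```text
(no output)
```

View pics/s4.png

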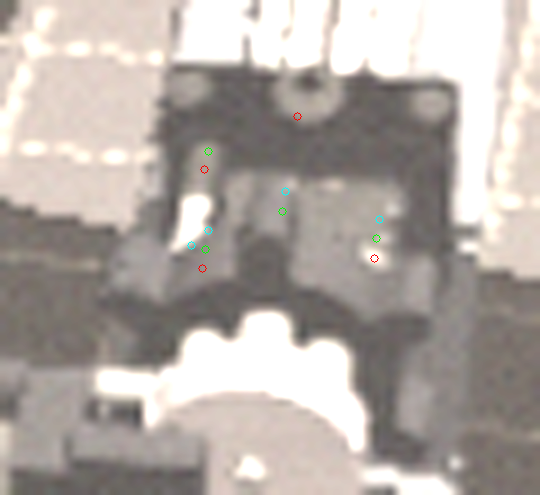

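The sixth screw's tip lies at the predicted green mark (208,150) and a lobe is centred on top, so the fourth is at the bottom. Now lower the fingers behind the bar.

>>> drive_tool(
  motion=[0, 0, 20, 0, 0, 0, 0, 0, 0, 40, 0, 0, 0, 0, 0, 0, 60, 0, 0, 0, 0, 0, 0, 80, 0, 0, 0, 0, 0, 0, 95, 0, 0, 0, 0, 0, 0, 105, 0, 0, 0, 0, 0, 0, 112, 0, 0, 0, 0, 0, 0, 117, 0, 0, 0, 0, 0, 0, 117, 0, 0, 0, 0],
)

```text
time_s: 7.68
position: [0.5031, -0.2287, 0.0378]
tcp_rot: [[-0.998, -0.07, -0.001], [-0.07, 0.998, 0.0], [0.001, 0.0, -1.0]]
ft_force: [-0.9, -0.6, -0.6]
finger_gap: 0.001
grip_force: 0.0
```

>>> drive_tool(
  motion=[0, 3, 0, 0, 0, 0, 0, 0, 6, 0, 0, 0, 0, 0, 0, 9, 0, 0, 0, 0, 0, 0, 12, 0, 0, 0, 0, 0, 0, 15, 0, 0, 0, 0, 0, 0, 18, 0, 0, 0, 0, 0, 0, 21, 0, 0, 0, 0, 0, 0, 24, 0, 0, 0, 0, 0, 0, 27, 0, 0, 0, 0, 0, 0, 30, 0, 0, 0, 0],
)

```text
invalid input at $.motion: expected a multiple of 7 numbers
```

```bash
python3 mv.py
```

```text
t 7.6833 TCP in jig mm [  -0.9 -196.3   37.8] F jig [-0.9 -0.6 -0.6] gap 0.0013796727052007467
turn [ 0.0003 -0.0007  0.0003] jig X,Y in tool [-1.    -0.    -0.001] [-0.  1.  0.]
```

>>> drive_tool(
  motion=[0, 4, 0, 0, 0, 0, 0, 0, 8, 0, 0, 0, 0, 0, 0, 12, 0, 0, 0, 0, 0, 0, 16, 0, 0, 0, 0, 0, 0, 20, 0, 0, 0, 0, 0, 0, 23, 0, 0, 0, 0, 0, 0, 26, 0, 0, 0, 0, 0, 0, 29, 0, 0, 0, 0, 0, 0, 32, 0, 0, 0, 0, 0, 0, 35, 0, 0, 0, 0, 0],
)

```text
time_s: 8.52
position: [0.5009, -0.194, 0.0384]
tcp_rot: [[-0.998, -0.07, 0.0], [-0.07, 0.998, -0.0], [-0.0, -0.0, -1.0]]
ft_force: [0.9, -1.8, 0.5]
finger_gap: 0.002
grip_force: 0.6
```

```bash
python3 mv.py
python3 - <<'E'
from h import *
a=snapshot('side')[140:265,280:400]; b=snapshot('top')[165:250,245:410]
g=lambda x,w:cv2.resize(x,(w,int(w*x.shape[0]/x.shape[1])),interpolation=cv2.INTER_CUBIC)
a,b=g(a,450),g(b,350); h=max(a.shape[0],b.shape[0]); o=np.zeros((h,800,3),np.uint8); o[:a.shape[0],:450]=a;o[:b.shape[0],450:]=b
cv2.imwrite('pics/c5.png',o)
E
```

```text
t 8.5167 TCP in jig mm [  -0.7 -161.4   38.4] F jig [ 0.8 -1.9  0.5] gap 0.00160316924953758
turn [-0.0002  0.0001 -0.0001] jig X,Y in tool [-1.  0.  0.] [ 0.  1. -0.]
```

View pics/c5.png

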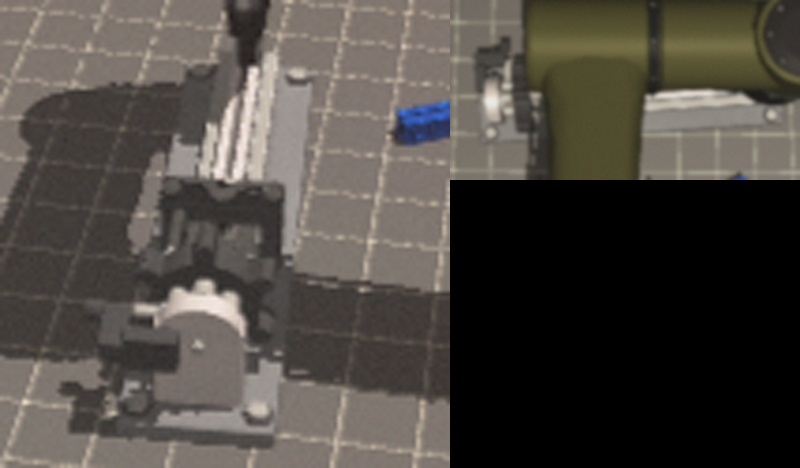

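The fingers stand at the bar's rear end (crop 245,50) and the drag force shows contact. Pushing on, slower near the screw.

>>> drive_tool(
  motion=[0, 4, 0, 0, 0, 0, 0, 0, 8, 0, 0, 0, 0, 0, 0, 12, 0, 0, 0, 0, 0, 0, 16, 0, 0, 0, 0, 0, 0, 20, 0, 0, 0, 0, 0, 0, 24, 0, 0, 0, 0, 0, 0, 28, 0, 0, 0, 0, 0, 0, 32, 0, 0, 0, 0, 0, 0, 36, 0, 0, 0, 0, 0, 0, 39, 0, 0, 0, 0, 0],
)

```text
time_s: 9.45
position: [0.4981, -0.1547, 0.0383]
tcp_rot: [[-0.998, -0.07, -0.0], [-0.07, 0.998, 0.0], [0.0, 0.0, -1.0]]
ft_force: [0.3, -0.4, -0.4]
finger_gap: 0.001
grip_force: 0.4
```

>>> drive_tool(
  motion=[0, 1.5, 0, 0, 0, 0, 0, 0, 3, 0, 0, 0, 0, 0, 0, 4.5, 0, 0, 0, 0, 0, 0, 6, 0, 0, 0, 0, 0, 0, 7.5, 0, 0, 0, 0, 0, 0, 9, 0, 0, 0, 0, 0],
)

```text
time_s: 9.95
position: [0.4975, -0.1462, 0.0383]
tcp_rot: [[-0.998, -0.07, -0.0], [-0.07, 0.998, 0.0], [0.0, 0.0, -1.0]]
ft_force: [0.7, -0.8, -0.1]
finger_gap: -0.0
grip_force: 0.4
```

```bash
python3 mv.py
python3 - <<'E'
from h import *
for n in('side','top'):
  snapshot(n)
  for k in('bar_end','bar'): print(n,k,[(np.round(d['point'],1).tolist(),round(d['confidence'],2)) for d in finder.place_of(k,n)][:4])
E
```

```text
t 9.95 TCP in jig mm [  -0.7 -113.5   38.3] F jig [ 0.6 -0.8 -0.1] gap -1.560243663325607e-05
turn [ 0.0001 -0.     -0.0002] jig X,Y in tool [-1.  0. -0.] [0. 1. 0.]
side bar_end [([377.8, 275.0], 0.9), ([255.5, 169.4], 0.8), ([385.5, 175.9], 0.78), ([336.8, 210.5], 0.77)]
side bar [([261.2, 154.1], 0.92), ([417.5, 170.0], 0.84), ([417.7, 286.1], 0.83), ([339.2, 195.3], 0.51)]
top bar_end [([381.1, 248.4], 0.66), ([363.4, 120.3], 0.64), ([241.7, 253.5], 0.58)]
top bar [([392.2, 276.9], 0.97), ([390.2, 122.5], 0.81), ([241.5, 288.9], 0.73)]
```

>>> drive_tool(
  motion=[0, 1, 0, 0, 0, 0, 0, 0, 2, 0, 0, 0, 0, 0, 0, 3, 0, 0, 0, 0, 0, 0, 4, 0, 0, 0, 0, 0, 0, 5, 0, 0, 0, 0, 0],
)

```text
time_s: 10.67
position: [0.4971, -0.1412, 0.0383]
tcp_rot: [[-0.998, -0.07, -0.0], [-0.07, 0.998, 0.0], [0.0, 0.0, -1.0]]
ft_force: [-0.6, -0.6, 0.2]
finger_gap: -0.001
grip_force: 0.2
```

>>> drive_tool(
  motion=[0, 0.7, 0, 0, 0, 0, 0, 0, 1.4, 0, 0, 0, 0, 0, 0, 2, 0, 0, 0, 0, 0],
)

```text
time_s: 10.92
position: [0.497, -0.1392, 0.0383]
tcp_rot: [[-0.998, -0.07, -0.0], [-0.07, 0.998, 0.0], [0.0, 0.0, -1.0]]
ft_force: [-0.8, -0.9, -0.2]
finger_gap: 0.001
grip_force: 0.2
```

>>> drive_tool(
  motion=[0, 0.7, 0, 0, 0, 0, 0, 0, 1.4, 0, 0, 0, 0, 0, 0, 2, 0, 0, 0, 0, 0],
)

```text
time_s: 11.17
position: [0.4968, -0.1372, 0.0383]
tcp_rot: [[-0.998, -0.07, -0.0], [-0.07, 0.998, 0.0], [0.0, 0.0, -1.0]]
ft_force: [-0.0, -0.3, -0.9]
finger_gap: 0.003
grip_force: 0.2
```

>>> drive_tool(
  motion=[0, 0.5, 0, 0, 0, 0, 0, 0, 1, 0, 0, 0, 0, 0, 0, 1.5, 0, 0, 0, 0, 0],
)

```text
time_s: 11.42
position: [0.4967, -0.1357, 0.0382]
tcp_rot: [[-0.998, -0.07, -0.0], [-0.07, 0.998, 0.0], [0.0, 0.0, -1.0]]
ft_force: [-0.0, -0.4, -0.2]
finger_gap: 0.002
grip_force: 0.3
```

>>> drive_tool(
  motion=[0, 0.5, 0, 0, 0, 0, 0, 0, 1, 0, 0, 0, 0, 0, 0, 1.5, 0, 0, 0, 0, 0],
)

```text
time_s: 11.67
position: [0.4966, -0.1345, 0.0383]
tcp_rot: [[-0.998, -0.07, -0.0], [-0.07, 0.998, -0.0], [0.0, -0.0, -1.0]]
ft_force: [0.4, -2.7, -0.3]
finger_gap: -0.002
grip_force: 1.5
```

>>> drive_tool(
  motion=[0, 0.5, 0, 0, 0, 0, 0, 0, 1, 0, 0, 0, 0, 0, 0, 1.5, 0, 0, 0, 0, 0],
)

```text
time_s: 11.92
position: [0.4966, -0.134, 0.0388]
tcp_rot: [[-0.998, -0.069, 0.0], [-0.069, 0.998, -0.002], [0.0, -0.002, -1.0]]
ft_force: [0.6, -8.0, -0.1]
finger_gap: -0.0
grip_force: 4.1
```

Contact is felt (8 N, stiff rise) where the fourth screw should be. Pressing a little more and holding.

>>> drive_tool(
  motion=[0, 0.4, 0, 0, 0, 0, 0, 0, 0.8, 0, 0, 0, 0, 0, 0, 0.8, 0, 0, 0, 0, 0, 0, 0.8, 0, 0, 0, 0, 0],
)

```text
time_s: 12.25
position: [0.4965, -0.1339, 0.039]
tcp_rot: [[-0.998, -0.069, 0.0], [-0.069, 0.998, -0.003], [0.0, -0.003, -1.0]]
ft_force: [0.8, -9.9, -0.6]
finger_gap: 0.002
grip_force: 4.6
```

>>> drive_tool(
  motion=[0, 0, 0, 0, 0, 0, 0, 0, 0, 0, 0, 0, 0, 0, 0, 0, 0, 0, 0, 0, 0, 0, 0, 0, 0, 0, 0, 0, 0, 0, 0, 0, 0, 0, 0, 0, 0, 0, 0, 0, 0, 0, 0, 0, 0, 0, 0, 0, 0],
)

```text
time_s: 12.83
position: [0.4965, -0.1339, 0.0389]
tcp_rot: [[-0.998, -0.069, 0.0], [-0.069, 0.998, -0.003], [0.0, -0.003, -1.0]]
ft_force: [1.2, -9.7, 0.7]
finger_gap: 0.003
grip_force: 4.6
```

Held at 10 N without movement. Backing off slowly, then up.

>>> drive_tool(
  motion=[0, -0.5, 0, 0, 0, 0, 0, 0, -1, 0, 0, 0, 0, 0, 0, -1.5, 0, 0, 0, 0, 0, 0, -2.5, 0, 0, 0, 0, 0, 0, -6, 0, 0, 0, 0, 0, 0, -12, 0, 0, 0, 0, 0, 0, -22, 0, 0, 0, 0, 0, 0, -30, 0, 0, 0, 0, 0, 0, -32, -20, 0, 0, 0, 0, 0, -32, -50, 0, 0, 0, 0],
)

```text
time_s: 13.67
position: [0.4965, -0.1647, 0.0853]
tcp_rot: [[-0.998, -0.068, -0.007], [-0.068, 0.998, 0.001], [0.007, 0.002, -1.0]]
ft_force: [0.6, -0.3, 0.7]
finger_gap: 0.001
grip_force: 0.0
```

>>> drive_tool(
  motion=[0, -30, -30, 0, 0, 0, 0, 0, -60, -50, 0, 0, 0, 0, 0, -100, -60, 0, 0, 0, 0, 0, -130, -60, 0, 0, 0, 0, 0, -130, -60, 0, 0, 0, 0, 0, -130, -60, 0, 0, 0, 0],
)

```text
time_s: 14.17
position: [0.5072, -0.2955, 0.1475]
tcp_rot: [[-0.998, -0.066, -0.001], [-0.066, 0.998, 0.001], [0.001, 0.001, -1.0]]
ft_force: [-0.8, 0.2, -0.0]
finger_gap: 0.0
grip_force: 0.0
```

```bash
python3 mv.py
python3 - <<'E'
from h import *
a=snapshot('side')[170:260,290:380]; b=snapshot('top')[175:245,245:345]
g=lambda x,w:cv2.convertScaleAbs(cv2.resize(x,(w,int(w*x.shape[0]/x.shape[1])),interpolation=cv2.INTER_CUBIC),alpha=1.4)
a,b=g(a,400),g(b,400); h=max(a.shape[0],b.shape[0]); o=np.zeros((h,800,3),np.uint8); o[:a.shape[0],:400]=a;o[:b.shape[0],400:]=b
cv2.imwrite('pics/c6.png',o)
E
```

```text
t 14.1667 TCP in jig mm [  -1.5 -263.1  147.5] F jig [-0.8  0.3 -0. ] gap 1.1079285728743848e-06
turn [ 0.0008 -0.0012 -0.0034] jig X,Y in tool [-1.     0.003 -0.001] [0.003 1.    0.001]
```

View pics/c6.png

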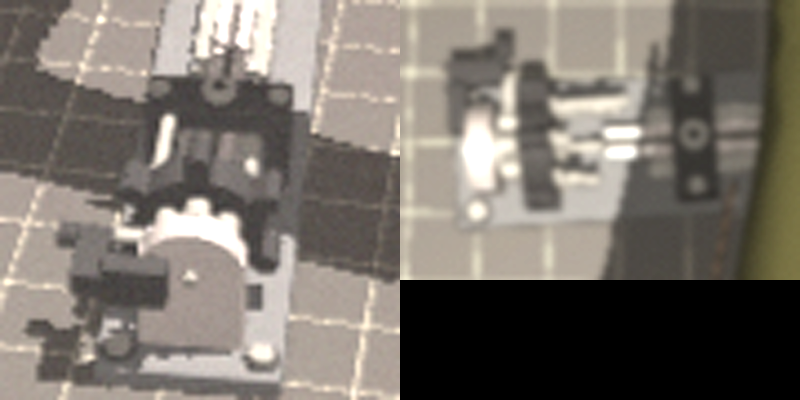

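The top view shows the bar's front end at crop (605,140), about jig y 88, against the fourth screw. The turret is unchanged in its click and the robot is clear.

```bash
python3 -c "
from rig import close_job; print(close_job())"
```

```text
the job is handed in; nothing more can be done
None
```

I turned the turret one click to put the fourth screw at the bottom, slid the bar home against it, and held it there at about 10 N for roughly 0.6 s. I then let go, leaving it touching, and handed the job in at about 14 s; `close_job()` gave no verdict.

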